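# Check the hoist's snap hooks back in

## Robot

A 7-joint arm with a two-finger parallel gripper is mounted at the origin on the work surface. World frame = base frame: x ahead of the robot, y to its left, z up, the work surface at z = 0. Lengths are in m, angles in rad, forces in N, time in s.
With the tool pointing down it reaches from about 0.425 to 1.025 m from the base axis. Payload 3.6 kg.
Tool frame: the origin (TCP) lies between the finger pads; the fingertips stand 11 mm ahead of it and the grasp point (between the pads) lies 8 mm behind it (ctrl.finger_overhang is the z of the fingertips in the tool frame, in m); z points along the fingers, x is the direction in which the jaws open and shut, and the axes are right-handed (so a half turn about z gives the same grasp; the last joint's range is limited). The gripper opens to 85 mm and grips with 20 to 120 N. Pads are 22 mm wide; open, the fingers measure 114 mm over their backs; the gripper's body (76 mm by 85 mm) begins 54 mm behind the grasp point. The pads swing forward as they close: fully open they stand 13 mm farther back than shut.
Start: joints at [1.188, 0.591, 0.048, 1.609, -0.033, 0.943, -0.034], TCP at [0.207, -0.695, 0.242] pointing down, gripper open.
Joint ranges: [-2.69, 2.69], [-0.47, 2.24], [-1.27, 1.36], [0.19, 2.51], [-1.53, 4.68], [0.08, 2.07], [-3.09, 3.09]. Speed limits (rad/s): [2.57, 2.57, 3.14, 3.14, 3.14, 3.14, 3.14].

## Interface

Orientations are given as a rotation vector (axis times angle).
In Python, from station import sensors, cams, ctrl gives the robot as it stands. The module is installed in compiled form; this text tells all that it offers.
- The arm moves only by the shell command python3 -m creep 'ROWS' [FORCE]. ROWS is JSON, a list of rows, each a list of 3 entries, a list of its own where there are three numbers: the opening, from 0 (shut) to 1 (fully open), then the shift along the tool's x, y, z in mm, then the turn about the tool's z in degrees. In form: [[gripper, [tx, ty, tz], twist], ...]. A call has 1 to 5 rows; each row is the pose to reach, as a shift and turn from the pose commanded when the call began, along the tool's axes at that moment; what a row does not reach only later rows make up. A row lasts 1/10 s, in which the tool goes at most 50 mm and 8.59 degrees, less where a joint would pass 70% of its speed; a pose out of reach is approached as far as the arm can. A call with a gripper value outside its range is refused whole. The fingers move at their own pace and stop on an object; FORCE is the grip in N (left out, the last holds). Time passes only in rows, so rows that repeat a pose let the fingers close. It gives the time, the measured TCP pose, the force and the opening at its end, in the units of the state.
- sensors.sense(): the state, without advancing time (a new reading comes with each control period).
- cams.capture(name): name is "scene" or "top" or "wrist"; returns a dict with "color" (384x512x3 uint8, red, green, blue), "camera_matrix" (3x3 intrinsics, pixels), "T" (4x4, takes a point from camera to world coordinates). Camera axes: x right, y down, z forward; pixel columns grow to the right and rows downward; lengths in m; the calibration is good to about 2 mm. A picture is of the moment at which its call begins. There is no depth.
- ctrl.finish_job(): hands the job in, once; it reports no verdict.
The state is a dict: "t": time; "joint_positions": joint angles; "joint_velocities": joint speeds; "tau": joint torques, N m; "eef_pos": TCP position; "tcp_rot": TCP orientation; "ft_force": force on the tool from outside, world axes, zero at the start; "moment": the same for the moment, N m; "gripper_width": opening from 0.0 (shut) to 1.0 (fully open).
Only numpy, scipy, OpenCV 4.12 (cv2) and the standard library are available. Lean on these libraries where they do the work, as an engineer would, in place of code of your own. Each camera call takes 0.05 s, during which the arm holds its last target. There are 200 camera calls.

## Task

Clip every loose snap hook on the bench onto the eye with the base plate of its own colour, pressing its gate against a leg of the eye until the leg is inside and the gate has sprung shut, and leave it lying there. When all are clipped, take the scanner and hold it steady for a good second with its window about 10 cm from the barcode label, square on and aimed at the label's middle, then lay it back in its dock. Leave the can, the wrench and the bearing alone.

Things in the scene. Friction and masses are not known exactly. Their poses are not given: they have to be found in the camera images.
- hook_red: steel snap hook, red sleeve, lies flat (may be absent). Origin: underside of the sleeve's centre, x to the mouth, z up. Sleeve 44 x 24 x 24 mm; look-only ring behind to x -44. Bow: U of 12 mm bar (z 0 to 12) open to +x, arms at y +17 and -17, 22 mm clear between, pocket's back at x 30, arm ends x 76; a sprung gate shuts the mouth. 0.15 to 0.31 kg
- gate_red (a joint): red hook's brass gate, an 8 mm bar across the mouth, pivoted at hook x 70, y -17, tip at the +y arm. 0 = shut (stop), to 1.45 rad when pushed inwards (-x). Spring 0.08 N m at 0, 0.15 fully open: 4 to 8 N on the mouth. An eye's leg coming in along x at hook y 0 to 4 mm is past the gate, which then springs shut, once its axis is at hook x 44 or less; it meets the back at 34
- eye_red_right (a point): right leg of the red eye, on its axis 12 mm above the bench. Eye: fixed upright inverted U of 9 mm steel bar, legs 50 mm apart (41 clear), top at z 57 mm, on a red base plate 40 x 90 x 3 mm. Axes: y from right to left leg, x square to the U, away from the robot, z up. Either leg, from either side, will do
- eye_red_left (a point): left leg of the red eye, same axes, 50 mm along y from the right leg
- hook_yellow: steel snap hook, yellow sleeve, lies flat (may be absent). Origin: underside of the sleeve's centre, x to the mouth, z up. Sleeve 44 x 24 x 24 mm; look-only ring behind to x -44. Bow: U of 12 mm bar (z 0 to 12) open to +x, arms at y +17 and -17, 22 mm clear between, pocket's back at x 30, arm ends x 76; a sprung gate shuts the mouth. 0.15 to 0.31 kg
- gate_yellow (a joint): yellow hook's brass gate, an 8 mm bar across the mouth, pivoted at hook x 70, y -17, tip at the +y arm. 0 = shut (stop), to 1.45 rad when pushed inwards (-x). Spring 0.08 N m at 0, 0.15 fully open: 4 to 8 N on the mouth. An eye's leg coming in along x at hook y 0 to 4 mm is past the gate, which then springs shut, once its axis is at hook x 44 or less; it meets the back at 34
- eye_yellow_right (a point): right leg of the yellow eye, on its axis 12 mm above the bench. Eye: fixed upright inverted U of 9 mm steel bar, legs 50 mm apart (41 clear), top at z 57 mm, on a yellow base plate 40 x 90 x 3 mm. Axes: y from right to left leg, x square to the U, away from the robot, z up. Either leg, from either side, will do
- eye_yellow_left (a point): left leg of the yellow eye, same axes, 50 mm along y from the right leg
- hook_green: steel snap hook, green sleeve, lies flat (may be absent). Origin: underside of the sleeve's centre, x to the mouth, z up. Sleeve 44 x 24 x 24 mm; look-only ring behind to x -44. Bow: U of 12 mm bar (z 0 to 12) open to +x, arms at y +17 and -17, 22 mm clear between, pocket's back at x 30, arm ends x 76; a sprung gate shuts the mouth. 0.15 to 0.31 kg
- gate_green (a joint): green hook's brass gate, an 8 mm bar across the mouth, pivoted at hook x 70, y -17, tip at the +y arm. 0 = shut (stop), to 1.45 rad when pushed inwards (-x). Spring 0.08 N m at 0, 0.15 fully open: 4 to 8 N on the mouth. An eye's leg coming in along x at hook y 0 to 4 mm is past the gate, which then springs shut, once its axis is at hook x 44 or less; it meets the back at 34
- eye_green_right (a point): right leg of the green eye, on its axis 12 mm above the bench. Eye: fixed upright inverted U of 9 mm steel bar, legs 50 mm apart (41 clear), top at z 57 mm, on a green base plate 40 x 90 x 3 mm. Axes: y from right to left leg, x square to the U, away from the robot, z up. Either leg, from either side, will do
- eye_green_left (a point): left leg of the green eye, same axes, 50 mm along y from the right leg
- hook_blue: steel snap hook, blue sleeve, lies flat (may be absent). Origin: underside of the sleeve's centre, x to the mouth, z up. Sleeve 44 x 24 x 24 mm; look-only ring behind to x -44. Bow: U of 12 mm bar (z 0 to 12) open to +x, arms at y +17 and -17, 22 mm clear between, pocket's back at x 30, arm ends x 76; a sprung gate shuts the mouth. 0.15 to 0.31 kg
- gate_blue (a joint): blue hook's brass gate, an 8 mm bar across the mouth, pivoted at hook x 70, y -17, tip at the +y arm. 0 = shut (stop), to 1.45 rad when pushed inwards (-x). Spring 0.08 N m at 0, 0.15 fully open: 4 to 8 N on the mouth. An eye's leg coming in along x at hook y 0 to 4 mm is past the gate, which then springs shut, once its axis is at hook x 44 or less; it meets the back at 34
- eye_blue_right (a point): right leg of the blue eye, on its axis 12 mm above the bench. Eye: fixed upright inverted U of 9 mm steel bar, legs 50 mm apart (41 clear), top at z 57 mm, on a blue base plate 40 x 90 x 3 mm. Axes: y from right to left leg, x square to the U, away from the robot, z up. Either leg, from either side, will do
- eye_blue_left (a point): left leg of the blue eye, same axes, 50 mm along y from the right leg
- scanner: hand scanner, 0.24 kg, lying in its dock. Origin: underside of its handle's centre; x forward to the head, z up. Black handle bar 124 (x) x 30 (y) x 38 (z) mm, to be gripped across y near the origin; orange head in front and above, from x = 49 to 97, up to z = 81 mm
- window: dark red window of the scanner's head, its centre at scanner x = 85, y = 0, z = 45 mm. Its x axis is the beam: forward and 45 degrees down from the handle
- dock: fixed grey tray for the scanner, outside 150 (x) x 62 (y) x 16 (z) mm, walls and floor 4 mm thick. Origin: underside of its centre. The scanner lies in it with its handle along the dock's x, handle underside 4 mm above the bench and its top 42 mm
- stand: fixed grey stand 75 x 80 mm, about 60 mm high, that carries the label, sloped face towards its own -x. Origin: underside of its base
- label: white paper label 64 x 48 mm with black bars on the stand's sloped face. Origin: its centre, 36 mm above the bench; its x axis points out of the paper: 45 degrees up, towards the stand's -x
- spray_can: bystander: green spray can, 62 mm diameter, 170 mm high, origin at its underside
- wrench: bystander: wrench 180 mm long lying on the bench
- bearing: bystander: steel bearing ring, 64 mm outside, 20 mm high
There are look-alikes about, which are no part of the job. What is shaped like the hook_blue but orange or pink is not meant.

How it is judged:
By the outcome, as a careful person would: the job done as asked, in the order asked, and still so for the second after the job is handed in, with the robot touching nothing.
Of hook_red, hook_yellow, hook_green, hook_blue only 3 to 4 are there at a start; the rules pass over those that are not, and their reading is None.
At some moment in a run one of hook_red, hook_yellow, hook_green, hook_blue may be knocked a few centimetres aside while the robot is not near it.
It also fails if it takes over 210 s, if anything falls off the work surface, if the arm or the gripper's body presses on something with over 40 N, if the wrist force passes 120 N, or if a joint passes its speed limit or range.

## Working session

There is one attempt and no reset: what is moved stays moved. The work goes in short steps, Python scripts to look and compute and a shell command to move; the robot and the scene stay as the last step left them, time stands still between calls to the robot, and variables do not carry over. Pictures are saved under pics/ and viewed, about 12 in all and at most 16, crops included, and the job is handed in when it is done.

```bash
mkdir -p pics; cat > h.py <<'E'
import numpy as np, cv2, json
from scipy.spatial.transform import Rotation as R
from station import sensors, cams, ctrl
def snap(name, fn):
    d=cams.capture(name); cv2.imwrite(f'pics/{fn}.png',d['color'][:,:,::-1]); np.savez(f'pics/{fn}.npz',K=d['camera_matrix'],T=d['T']); return d
def pix(fn,uv,z):
    d=np.load(f'pics/{fn}.npz'); K,T=d['K'],d['T']; uv=np.atleast_2d(uv).astype(float)
    r=np.c_[uv,np.ones(len(uv))]@np.linalg.inv(K).T@T[:3,:3].T; o=T[:3,3]
    return o+r*((np.array(z)-o[2])/r[:,2])[:,None]
def proj(fn,P):
    d=np.load(f'pics/{fn}.npz'); K,T=d['K'],d['T']; P=np.atleast_2d(P)
    q=(P-T[:3,3])@T[:3,:3]@K.T; return q[:,:2]/q[:,2:]
def crop(fn,u0,v0,u1,v1,out,s=4):
    im=cv2.imread(f'pics/{fn}.png')[v0:v1,u0:u1]; cv2.imwrite(f'pics/{out}.png',cv2.resize(im,None,fx=s,fy=s,interpolation=cv2.INTER_CUBIC))
def st():
    s=sensors.sense(); Rt=R.from_rotvec(s['tcp_rot']).as_matrix()
    print('t',round(s['t'],2),'p',np.round(s['eef_pos'],4),'x',np.round(Rt[:,0],3),'z',np.round(Rt[:,2],3),'F',np.round(s['ft_force'],1),'g',round(s['gripper_width'],3)); return np.array(s['eef_pos']),Rt
def to(target):  # shift in mm along tool axes
    p,Rt=st(); print('shift',np.round(Rt.T@(np.array(target)-p)*1000,1))
E
python3 - <<'E'
from h import *
st()
for n in ['top','scene']: 
    d=snap(n,n+'0'); print(d['camera_matrix'].round(1).tolist(),d['T'].round(3).tolist())
for n in ['top0','scene0']:
    im=cv2.imread(f'pics/{n}.png'); cv2.imwrite(f'pics/{n}b.png',cv2.resize(im,(800,600),interpolation=cv2.INTER_CUBIC))
E
```

```text
t 0.0 p [ 0.207  -0.694   0.2412] x [ 0.286 -0.958 -0.002] z [-0.001  0.002 -1.   ] F [0.1 0.9 0.2] g 1.001
[[349.2, 0.0, 260.3], [0.0, 349.2, 197.5], [0.0, 0.0, 1.0]] [[-0.019, -0.986, 0.163, 0.369], [-1.0, 0.022, 0.017, -0.008], [-0.021, -0.162, -0.987, 0.998], [0.0, 0.0, 0.0, 1.0]]
[[483.1, 0.0, 253.4], [0.0, 483.1, 187.1], [0.0, 0.0, 1.0]] [[0.316, 0.548, -0.774, 1.541], [0.949, -0.165, 0.271, -0.381], [0.021, -0.82, -0.572, 0.82], [0.0, 0.0, 0.0, 1.0]]
```

View pics/top0b.png

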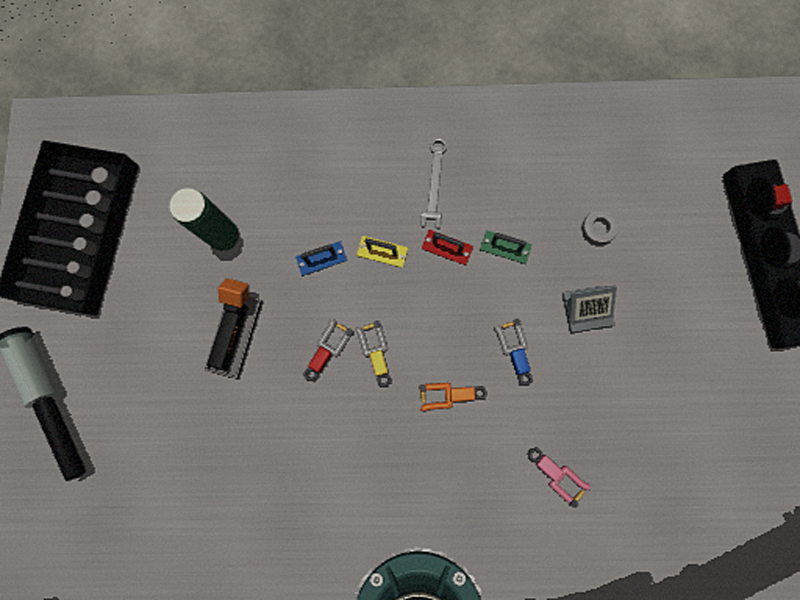

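View pics/scene0b.png

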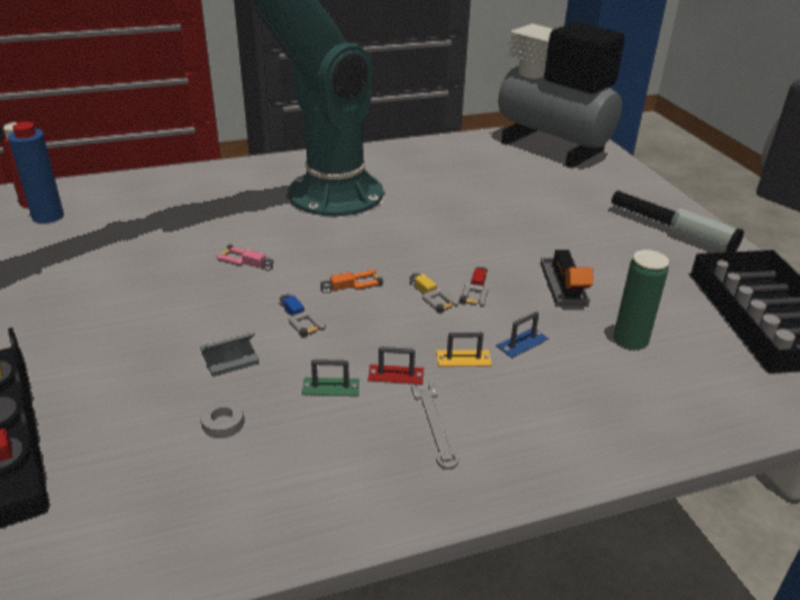

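The top view shows red (hook ~(320,360)), yellow (~(378,362)) and blue (~(518,362)) hooks. Green is absent. The eyes are in a row around v≈250, the dock is at (235,335), and the stand is at (590,308).

```bash
python3 - <<'E'
from h import *
crop('top0',185,140,345,252,'c1',5)
crop('top0',125,170,400,250,'c1x',3)
a=cv2.imread('pics/top0.png')
t=np.hstack([cv2.resize(a[170:250,125:175],None,fx=7,fy=7,interpolation=2),cv2.resize(a[170:250,350:405],None,fx=7,fy=7,interpolation=2)])
cv2.imwrite('pics/c2.png',t); print(t.shape)
E
```

```text
(560, 735, 3)
```

View pics/c1.png

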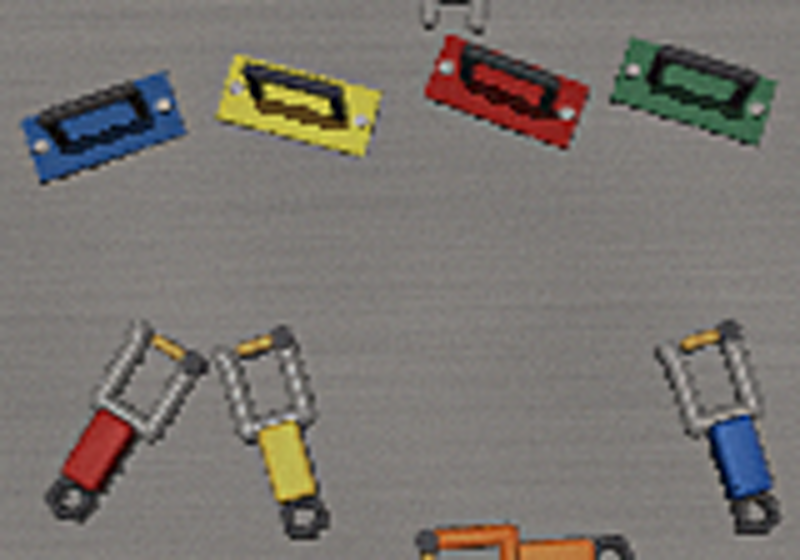

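Red hook mouth ends are at (142,325)/(200,362) in the crop, and I can read the plate corners too. Next: compute the poses.

```bash
cat > m.py <<'E'
from h import *
f=lambda l: np.array(l)/5+[185,140]-0.4
for n,c in dict(blue=[(22,120),(165,70),(187,132),(40,183)],yellow=[(235,55),(382,92),(365,157),(217,120)],red=[(447,35),(590,85),(570,148),(425,97)]).items():
    P=pix('top0',f(c),0.003)[:,:2]; C=P.mean(0); x=(P[0]+P[1]-P[2]-P[3]); y=P[0]+P[3]-P[1]-P[2]
    a=np.arctan2(y[1],y[0])-np.pi/2; x=np.array([np.cos(a),np.sin(a)]);y=np.array([-x[1],x[0]])
    print(n,'C',C.round(3),'yaw',np.degrees(a).round(1),'R',(C-.025*y).round(3),'L',(C+.025*y).round(3),'len',np.linalg.norm(P[0]-P[1]).round(3))
for n,(m1,m2,r,s) in dict(red=[(142,325),(203,365),(72,500),(99,449)],yellow=[(222,352),(282,335),(305,518),(287,461)],blue=[(667,350),(730,328),(755,512),(742,456)]).items():
    M=pix('top0',f([m1,m2]),.008)[:,:2]; Rg=pix('top0',f([r]),.006)[0,:2]; S=pix('top0',f([s]),.024)[0,:2]
    d=M.mean(0)-Rg; print(n,'sleeve',S.round(3),'yaw',np.degrees(np.arctan2(d[1],d[0])).round(1),'mouth',M.mean(0).round(3),np.linalg.norm(M.mean(0)-S).round(3))
E
python3 m.py; python3 - <<'E'
from h import *
st()
E
```

```text
blue C [0.634 0.169] yaw 18.5 R [0.642 0.145] L [0.626 0.193] len 0.089
yellow C [0.644 0.054] yaw -15.8 R [0.637 0.03 ] L [0.65  0.078] len 0.09
red C [ 0.65  -0.069] yaw -21.4 R [ 0.641 -0.092] L [ 0.659 -0.046] len 0.089
red sleeve [0.443 0.167] yaw -33.3 mouth [0.503 0.128] 0.071
yellow sleeve [0.434 0.062] yaw 16.3 mouth [0.503 0.082] 0.072
blue sleeve [ 0.432 -0.191] yaw 15.5 mouth [ 0.5   -0.173] 0.07
t 0.1 p [ 0.207  -0.6941  0.2413] x [ 0.286 -0.958 -0.002] z [-0.001  0.002 -1.   ] F [ 0.5 -0.1  0.3] g 0.997
```

View pics/c2.png

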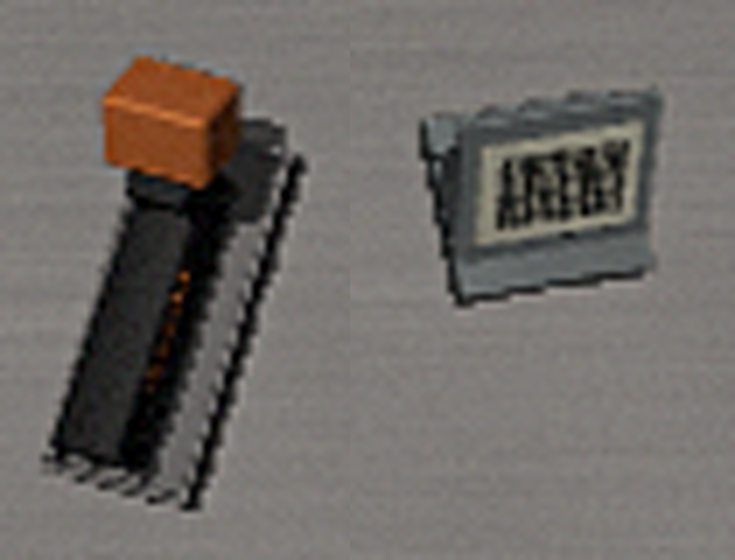

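```bash
cat >> h.py <<'E'
def need(target,hookyaw):
    p,Rt=st(); x=Rt[:,0]; cur=np.degrees(np.arctan2(x[1],x[0])); d=(cur-(hookyaw-90)+180)%360-180
    print('shift',np.round(Rt.T@(np.array(target)-p)*1000,1),'twist',round(d,2))
E
python3 -c "
from h import *
need([.432,-.191,.18],15.5)"
```

```text
t 0.1 p [ 0.207  -0.6941  0.2413] x [ 0.286 -0.958 -0.002] z [-0.001  0.002 -1.   ] F [ 0.5 -0.1  0.3] g 0.997
shift [-417.6 -359.4   62.1] twist 1.11
```

```bash
python3 -m creep '[[1,[-35,-30,0],0],[1,[-70,-60,0],0],[1,[-105,-90,0],0],[1,[-140,-120,0],0],[1,[-175,-150,0],0]]' 60 
python3 -m creep '[[1,[-35,-30,6],0],[1,[-70,-60,12],0],[1,[-105,-90,18],0],[1,[-140,-120,24],0],[1,[-175,-150,30],0]]' 
python3 -m creep '[[1,[-25,-22,12],0],[1,[-50,-44,24],1.1],[1,[-68,-59,32],1.1],[1,[-68,-59,32],1.1],[1,[-68,-59,32],1.1]]' 
python3 - <<'E'
from h import *
need([.432,-.191,.18],15.5)
d=snap('wrist','w1'); print(d['camera_matrix'].round(1).tolist(),d['T'].round(3).tolist())
E
```

```text
t: 0.6
eef_pos: [0.3012, -0.4822, 0.2419]
tcp_rot: [-2.519, 1.877, 0.001]
ft_force: [0.9, -0.1, -0.0]
gripper_width: 1.0
t: 1.1
eef_pos: [0.3949, -0.2718, 0.212]
tcp_rot: [2.519, -1.878, -0.0]
ft_force: [1.6, 0.3, -0.5]
gripper_width: 0.997
t: 1.6
eef_pos: [0.4316, -0.1914, 0.1801]
tcp_rot: [2.502, -1.899, -0.001]
ft_force: [-0.4, -0.8, 0.1]
gripper_width: 1.004
t 1.6 p [ 0.4316 -0.1914  0.1801] x [ 0.269 -0.963 -0.   ] z [-0.001  0.    -1.   ] F [-0.4 -0.8  0.1] g 1.004
shift [-0.3 -0.5  0.1] twist 0.08
[[291.7, 0.0, 254.3], [0.0, 291.7, 192.3], [0.0, 0.0, 1.0]] [[0.269, -0.909, -0.318, 0.515], [-0.963, -0.253, -0.089, -0.169], [0.0, 0.33, -0.944, 0.311], [0.0, 0.0, 0.0, 1.0]]
```

View pics/w1.png

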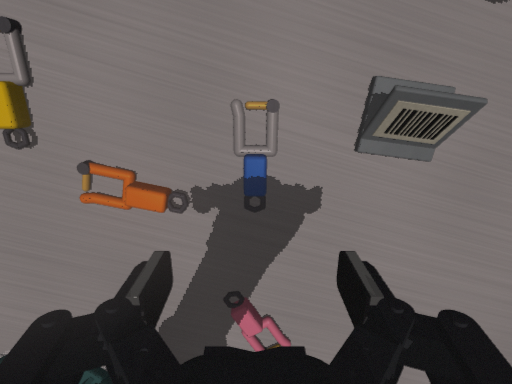

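The blue hook is centred on column ≈255: mouth at (255,104), sleeve at (255,175), ring at (255,203). The stand and label are visible at right, (430,117).

```bash
python3 - <<'E'
from h import *
a=pix('w1',[(255,104),(255,203)],[.008,.006]);print(a.round(4)); d=a[0]-a[1]; print(np.degrees(np.arctan2(d[1],d[0])), np.linalg.norm(d))
# sleeve centre from ring centre(-36) & gate(70)
x=d/np.linalg.norm(d); print((a[0]-.070*x).round(4),(a[1]+.036*x).round(4))
# label corners
print(pix('w1',[(391,88),(468,97),(443,145),(374,136),(420,117)],.036).round(3))
E
```

```text
[[ 0.5025 -0.1734  0.008 ]
 [ 0.3998 -0.2021  0.006 ]]
15.631934789352265 0.10658476770745957
[ 0.4351 -0.1923  0.0067] [ 0.4345 -0.1924  0.0067]
[[ 0.549 -0.286  0.036]
 [ 0.561 -0.356  0.036]
 [ 0.516 -0.354  0.036]
 [ 0.506 -0.288  0.036]
 [ 0.533 -0.322  0.036]]
```

```bash
python3 -m creep '[[0.7,[1,-2.5,50],0],[0.7,[1,-2.5,100],0],[0.7,[1,-2.5,140],0],[0.7,[1,-2.5,160],0],[0.7,[1,-2.5,165.5],0]]' 60 
python3 -m creep '[[0.7,[0,0,0],0],[0,[0,0,0],0],[0,[0,0,0],0],[0,[0,0,0],0],[0,[0,0,0],0]]' 60
python3 -m creep '[[0,[0,0,0],0],[0,[0,0,0],0],[0,[0,0,0],0],[0,[0,0,-10],0],[0,[0,0,-20],0]]' 60
python3 -c "
from h import *
need([.5,.0,.1],18.5);snap('wrist','w2')"
```

```text
t: 2.15
eef_pos: [0.4329, -0.1933, 0.0129]
tcp_rot: [2.497, -1.904, -0.005]
ft_force: [-0.1, -0.3, 0.4]
gripper_width: 0.698
t: 2.65
eef_pos: [0.4351, -0.1922, 0.0164]
tcp_rot: [-2.5, 1.901, -0.004]
ft_force: [-1.2, 0.9, 7.0]
gripper_width: 0.264
t: 3.15
eef_pos: [0.4342, -0.1918, 0.0358]
tcp_rot: [2.501, -1.901, -0.0]
ft_force: [0.7, 0.4, -2.8]
gripper_width: 0.266
t 3.15 p [ 0.4342 -0.1918  0.0358] x [ 0.267 -0.964 -0.   ] z [-0. -0. -1.] F [ 0.7  0.4 -2.8] g 0.266
shift [-167.3 -114.7  -64.2] twist -2.99
```

View pics/w2.png

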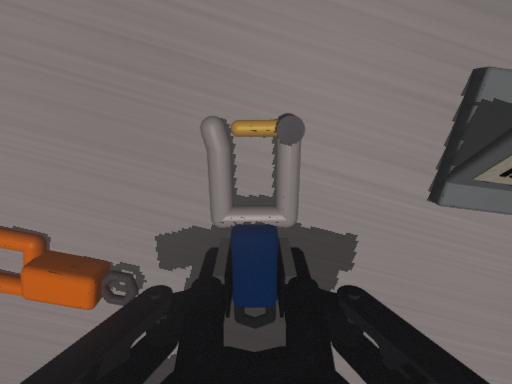

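The blue hook is held squarely, gate at (262,128) in the wrist view, shut.

```bash
cat >> h.py <<'E'
def held(fn,arm1,arm2,zb):  # arm-end centre pixels (left,right): hook frame rel. to TCP
    a=pix(fn,[arm1,arm2],zb+.008); p,Rt=st(); m=(a.mean(0)-p)@Rt; print('mid of arm tips in tool mm',(m*1000).round(1),'gap',np.linalg.norm(a[0]-a[1]).round(4))
def leg_target(leg,yaw,back,side,h,off=0):  # TCP target; hook origin assumed off ahead of TCP
    a=np.radians(yaw); x=np.array([np.cos(a),np.sin(a)]); y=np.array([-x[1],x[0]])
    q=np.array(leg)-(back+off)*x-side*y; return [q[0],q[1],h]
E
python3 -c "
from h import *
held('w2',(213,126),(290,129),.0195)
need(leg_target([.642,.145],18.5,.115,.002,.07),18.5)"
```

```text
t 3.2 p [ 0.4349 -0.1922  0.0371] x [ 0.267 -0.964  0.001] z [ 0.002 -0.001 -1.   ] F [-0.7 -1.1 -1.5] g 0.264
mid of arm tips in tool mm [ -0.9 -68.9   9.7] gap 0.0362
t 3.2 p [ 0.4349 -0.1922  0.0371] x [ 0.267 -0.964  0.001] z [ 0.002 -0.001 -1.   ] F [-0.7 -1.1 -1.5] g 0.264
shift [-261.5 -174.9  -33. ] twist -3.0
```

```bash
python3 -m creep '[[0,[-20,-10,-30],0],[0,[-60,-40,-33],0],[0,[-100,-66,-33],-3],[0,[-140,-93,-33],-3],[0,[-180,-120,-33],-3]]' 
python3 -m creep '[[0,[-45,-27,0],0],[0,[-82,-55,0],0],[0,[-82,-55,15],0],[0,[-82,-55,28],0],[0,[-82,-55,33],0]]' 
python3 -c "
from h import *
need(leg_target([.642,.145],18.5,.115,.002,.036),18.5);snap('wrist','w3')"
```

```text
t: 3.7
eef_pos: [0.5023, 0.0154, 0.0685]
tcp_rot: [-2.549, 1.835, -0.001]
ft_force: [1.0, -0.4, -3.3]
gripper_width: 0.264
t: 4.2
eef_pos: [0.5263, 0.1076, 0.0337]
tcp_rot: [2.546, -1.835, -0.003]
ft_force: [-0.2, -0.8, -3.0]
gripper_width: 0.264
t 4.2 p [0.5263 0.1076 0.0337] x [ 0.317 -0.949  0.   ] z [-0.003 -0.002 -1.   ] F [-0.2 -0.8 -3. ] g 0.264
shift [ 3.2 -6.6 -2.3] twist -0.04
```

View pics/w3.png

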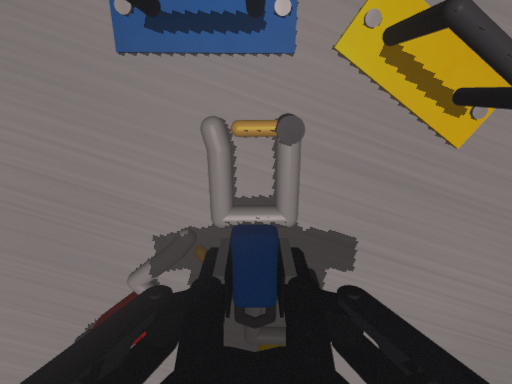

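Blue plate's near edge runs (118,53)–(296,53), level, so the yaw is right. The right leg foot is at about (257,12).

```bash
cat >> h.py <<'E'
def plate(fn,l,r):  # near-edge corners of plate -> eye
    a=pix(fn,[l,r],.003)[:,:2]; y=a[0]-a[1]; n=np.linalg.norm(y); y/=n; x=np.array([y[1],-y[0]]); c=a.mean(0)+.02*x
    yaw=np.degrees(np.arctan2(x[1],x[0])); print('w',n.round(4),'yaw',yaw.round(1),'C',c.round(4),'R',(c-.025*y).round(4),'L',(c+.025*y).round(4)); return c-.025*y,c+.025*y,yaw
E
python3 -c "
from h import *
R_,L_,w=plate('w3',(118,53),(297,53)); print(pix('w3',[(257,13)],.003))
held('w3',(213,126),(290,129),.0175)
need(leg_target(R_,w,.040,.002,.036),w)"
```

```text
w 0.09 yaw 18.5 C [0.6364 0.1681] R [0.6443 0.1444] L [0.6285 0.1918]
[[0.64191905 0.14376817 0.003     ]]
t 4.25 p [0.5262 0.1068 0.0334] x [ 0.315 -0.949  0.001] z [-0.004 -0.002 -1.   ] F [-0.1 -0.9 -3.9] g 0.266
mid of arm tips in tool mm [ -1.1 -69.8   7.6] gap 0.0361
t 4.25 p [0.5262 0.1068 0.0334] x [ 0.315 -0.949  0.001] z [-0.004 -0.002 -1.   ] F [-0.1 -0.9 -3.9] g 0.266
shift [  3.7 -83.9  -3. ] twist -0.08
```

```bash
python3 -m creep '[[0,[4.5,-15,-2],0],[0,[4.5,-30,-2],0],[0,[4.5,-40,-2],0],[0,[4.5,-52,-2],0],[0,[4.5,-64,-2],0]]' 
python3 -m creep '[[0,[0,-8,0],0],[0,[0,-15,0],0],[0,[0,-22,0],0],[0,[0,-22,0],0],[0,[0,-22,0],0]]' 
python3 -c "
from h import *
need(leg_target([.6438,.1442],18.5,.040,.002,.018),18.5);snap('wrist','w4')"
```

```text
t: 4.75
eef_pos: [0.5866, 0.1228, 0.0361]
tcp_rot: [2.542, -1.833, -0.009]
ft_force: [-6.0, -2.0, -2.3]
gripper_width: 0.268
t: 5.25
eef_pos: [0.6116, 0.1327, 0.0369]
tcp_rot: [-2.549, 1.834, -0.0]
ft_force: [-0.2, 0.9, -2.7]
gripper_width: 0.269
t 5.25 p [0.6116 0.1327 0.0369] x [ 0.318 -0.948 -0.001] z [ 0.001  0.001 -1.   ] F [-0.2  0.9 -2.7] g 0.269
shift [ 1.4  5.8 18.9] twist 0.05
```

View pics/w4.png

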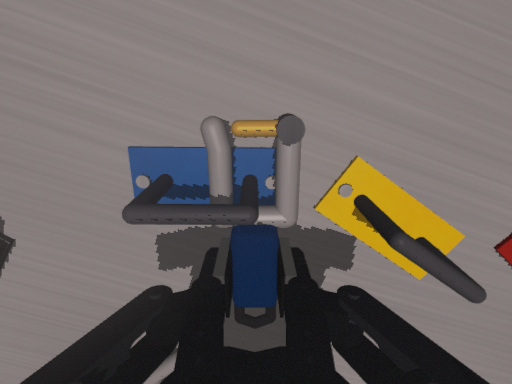

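The leg is inside the blue hook and the gate is shut (gate at (262,128), leg at (250,200)). Next I lower it, release, and go to yellow.

```bash
python3 -m creep '[[0,[0,0,8],0],[0,[0,0,16],0],[0,[0,0,16],0],[0.5,[0,0,16],0],[0.5,[0,0,16],0]]' 
python3 -m creep '[[0.5,[0,0,0],0],[0.5,[0,0,-10],0],[0.6,[0,0,-40],0],[0.7,[0,0,-80],0],[0.7,[0,0,-130],0]]' 
python3 -c "
from h import *
need([.434,.062,.17],16.3)"
```

```text
t: 5.8
eef_pos: [0.6113, 0.1319, 0.021]
tcp_rot: [-2.549, 1.835, -0.001]
ft_force: [0.1, 0.2, 0.2]
gripper_width: 0.504
t: 6.3
eef_pos: [0.6098, 0.1315, 0.1515]
tcp_rot: [2.548, -1.834, -0.003]
ft_force: [1.1, -0.4, 0.0]
gripper_width: 0.703
t 6.3 p [0.6098 0.1315 0.1515] x [ 0.317 -0.948 -0.   ] z [-0.003 -0.001 -1.   ] F [ 1.1 -0.4  0. ] g 0.703
shift [ 10.2 188.8 -17.9] twist 2.2
```

```bash
python3 -m creep '[[0.7,[2,45,-20],0],[0.7,[5,90,-20],2],[0.7,[8,135,-20],2],[0.7,[10,175,-20],2],[0.7,[10,189,-20],2]]' 
python3 -m creep '[[0.7,[0,0,0],0],[0.7,[0,0,0],0]]' 
python3 -c "
from h import *
st();snap('wrist','w5')"
```

```text
t: 6.8
eef_pos: [0.4295, 0.0602, 0.1712]
tcp_rot: [2.513, -1.88, -0.005]
ft_force: [-0.9, -0.1, -0.2]
gripper_width: 0.699
t: 7.0
eef_pos: [0.4372, 0.0631, 0.1716]
tcp_rot: [-2.515, 1.877, -0.004]
ft_force: [0.9, 0.1, -0.0]
gripper_width: 0.7
t 7.0 p [0.4372 0.0631 0.1716] x [ 0.284 -0.959  0.   ] z [ 0.004  0.001 -1.   ] F [ 0.9  0.1 -0. ] g 0.7
```

View pics/w5.png

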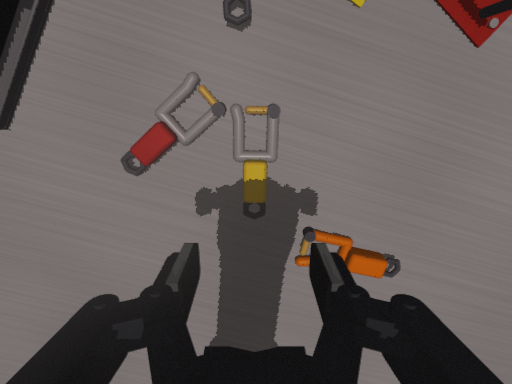

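Yellow hook: gate at (256,110), ring (255,209). Red hook: arm tips (193,78)/(219,107), ring (134,161).

```bash
cat >> h.py <<'E'
def hook(fn,gate,ring):
    a=pix(fn,[gate,ring],[.008,.006])[:,:2]; d=a[0]-a[1]; yaw=np.degrees(np.arctan2(d[1],d[0])); n=np.linalg.norm(d)
    o=a[1]+d*.036/.106; print('len',n.round(4),'o',o.round(4),'yaw',yaw.round(1)); return o,yaw
E
python3 -c "
from h import *
hook('w5',(206,92.5),(134,161))
o,y=hook('w5',(256,110),(255,209))
need([*o,.018],y)"
```

```text
len 0.1036 o [0.4482 0.1677] yaw -32.9
len 0.105 o [0.4371 0.0608] yaw 16.0
t 7.05 p [0.4378 0.0634 0.1715] x [ 0.285 -0.959  0.   ] z [ 0.004  0.001 -1.   ] F [ 0.7 -0.  -0.4] g 0.7
shift [  2.2   2.  153.5] twist 0.5
```

```bash
python3 -m creep '[[0.6,[2,1,50],0.5],[0.6,[2,1,100],0.5],[0.6,[2,1,135],0.5],[0.6,[2,1,148],0.5],[0.6,[2,1,153],0.5]]' 60 
python3 -m creep '[[0.6,[0,0,0],0],[0,[0,0,0],0],[0,[0,0,0],0],[0,[0,0,0],0],[0,[0,0,0],0]]' 60
python3 -m creep '[[0,[0,0,0],0],[0,[0,0,0],0],[0,[0,0,-5],0],[0,[0,0,-12],0],[0,[0,0,-18],0]]' 60
python3 -c "
from h import *
print(leg_target([.637,.030],-15.8,.115,.002,.036))
need(leg_target([.637,.030],-15.8,.115,.002,.1),-15.8)
need(leg_target([.65,.078],-15.8,.115,.002,.1),-15.8)"
```

```text
t: 7.55
eef_pos: [0.4362, 0.061, 0.0155]
tcp_rot: [2.509, -1.89, -0.001]
ft_force: [0.6, -0.6, -0.4]
gripper_width: 0.6
t: 8.05
eef_pos: [0.4356, 0.0606, 0.0189]
tcp_rot: [-2.508, 1.889, -0.003]
ft_force: [-0.1, 0.9, 7.5]
gripper_width: 0.266
t: 8.55
eef_pos: [0.4344, 0.0601, 0.0365]
tcp_rot: [2.509, -1.891, 0.0]
ft_force: [0.4, 0.4, -2.3]
gripper_width: 0.264
[np.float64(0.525800370250051), np.float64(0.05938779242260748), 0.036]
t 8.55 p [0.4344 0.0601 0.0365] x [ 0.276 -0.961  0.   ] z [-0. -0. -1.] F [ 0.4  0.4 -2.3] g 0.264
shift [ 25.8 -87.6 -63.5] twist 31.8
t 8.55 p [0.4344 0.0601 0.0365] x [ 0.276 -0.961  0.   ] z [-0. -0. -1.] F [ 0.4  0.4 -2.3] g 0.264
shift [ -16.7 -113.4  -63.5] twist 31.8
```

```bash
python3 -m creep '[[0,[0,0,-40],0],[0,[6,-22,-55],8],[0,[12,-44,-55],16],[0,[19,-66,-55],24],[0,[26,-87,-55],31.8]]' 
python3 -m creep '[[0,[0,0,20],0],[0,[0,0,40],0],[0,[0,0,55],0],[0,[0,0,55],0],[0,[0,0,55],0]]' 
python3 -c "
from h import *
st();snap('wrist','w6')"
```

```text
t: 9.05
eef_pos: [0.526, 0.0593, 0.0917]
tcp_rot: [-1.888, 2.51, 0.0]
ft_force: [0.2, -0.2, -2.2]
gripper_width: 0.263
t: 9.55
eef_pos: [0.525, 0.0591, 0.036]
tcp_rot: [1.895, -2.505, -0.001]
ft_force: [-0.1, -0.5, -1.7]
gripper_width: 0.261
t 9.55 p [0.525  0.0591 0.036 ] x [-0.272 -0.962  0.   ] z [-0.001  0.    -1.   ] F [-0.1 -0.5 -1.7] g 0.261
```

View pics/w6.png

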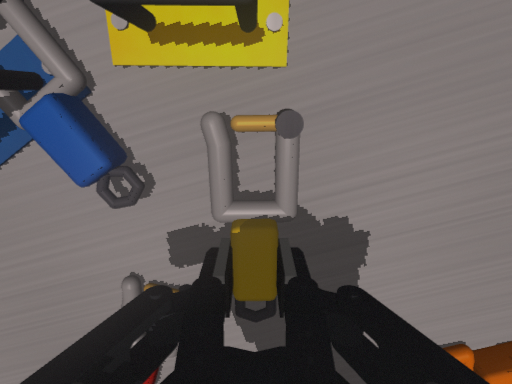

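Yellow plate near edge (112,66)–(289,66), right leg foot ≈(248,25). Hook arm tips at (212,121)/(289,123).

```bash
python3 -c "
from h import *
R_,L_,w=plate('w6',(112,66.5),(289,66.5)); print(pix('w6',[(248,24)],.003))
held('w6',(212,121),(289,123),.0175)
need(leg_target(R_,w,.038,.002,.036),w)"
```

```text
w 0.0917 yaw -15.8 C [0.6461 0.0534] R [0.6393 0.0293] L [0.6529 0.0774]
[[0.63876913 0.02973503 0.003     ]]
t 9.6 p [0.5255 0.0591 0.0365] x [-0.272 -0.962 -0.   ] z [ 0.001  0.    -1.   ] F [-0.5 -0.9 -2.7] g 0.264
mid of arm tips in tool mm [ -1.2 -71.7  11. ] gap 0.0366
t 9.6 p [0.5255 0.0591 0.0365] x [-0.272 -0.962 -0.   ] z [ 0.001  0.    -1.   ] F [-0.5 -0.9 -2.7] g 0.264
shift [ -0.3 -79.5   0.5] twist -0.0
```

```bash
python3 -m creep '[[0,[0.5,-12,0],0],[0,[0.5,-24,0],0],[0,[0.5,-34,0],0],[0,[0.5,-45,0],0],[0,[0.5,-56,0],0]]' 
python3 -m creep '[[0,[0,-8,0],0],[0,[0,-15,0],0],[0,[0,-22,0],0],[0,[0,-22,0],0],[0,[0,-22,0],0]]' 
python3 -c "
from h import *
st();snap('wrist','w7')"
```

```text
t: 10.1
eef_pos: [0.5759, 0.0442, 0.0351]
tcp_rot: [1.893, -2.5, -0.01]
ft_force: [-6.6, 1.3, -2.2]
gripper_width: 0.266
t: 10.6
eef_pos: [0.6017, 0.0377, 0.0361]
tcp_rot: [-1.894, 2.504, -0.001]
ft_force: [0.5, -0.8, -2.0]
gripper_width: 0.267
t 10.6 p [0.6017 0.0377 0.0361] x [-0.272 -0.962 -0.001] z [ 0.002  0.    -1.   ] F [ 0.5 -0.8 -2. ] g 0.267
```

View pics/w7.png

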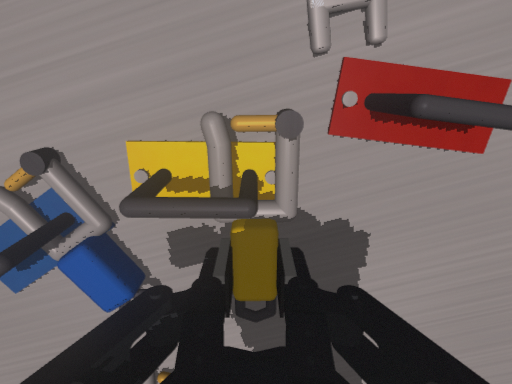

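The yellow leg is inside and the gate is shut. I lower, release, then move to the red hook.

```bash
python3 -m creep '[[0,[0,0,7],0],[0,[0,0,14],0],[0,[0,0,14],0],[0.5,[0,0,14],0],[0.5,[0,0,14],0]]' 
python3 -m creep '[[0.5,[0,0,0],0],[0.5,[0,0,-10],0],[0.6,[0,0,-40],0],[0.7,[0,0,-80],0],[0.7,[0,0,-130],0]]' 
python3 -c "
from h import *
need([.447,.167,.17],-33)"
```

```text
t: 11.15
eef_pos: [0.6003, 0.0374, 0.0215]
tcp_rot: [1.895, -2.505, 0.0]
ft_force: [0.0, 0.6, -0.3]
gripper_width: 0.504
t: 11.65
eef_pos: [0.599, 0.0374, 0.1524]
tcp_rot: [1.893, -2.503, -0.002]
ft_force: [1.9, 0.5, -0.4]
gripper_width: 0.695
t 11.65 p [0.599  0.0374 0.1524] x [-0.272 -0.962  0.001] z [-0.003 -0.    -1.   ] F [ 1.9  0.5 -0.4] g 0.695
shift [-83.3 181.6 -17.2] twist 17.2
```

```bash
python3 -m creep '[[0.7,[-17,36,-18],3],[0.7,[-34,72,-18],7],[0.7,[-51,109,-18],11],[0.7,[-68,145,-18],15],[0.7,[-83,182,-18],17]]' 
python3 -m creep '[[0.7,[0,0,0],0],[0.7,[0,0,0],0]]' 
python3 -c "
from h import *
st();snap('wrist','w8')"
```

```text
t: 12.15
eef_pos: [0.4468, 0.168, 0.1706]
tcp_rot: [-1.5, 2.758, 0.001]
ft_force: [0.7, 0.8, -0.4]
gripper_width: 0.695
t: 12.35
eef_pos: [0.4472, 0.1678, 0.1704]
tcp_rot: [-1.507, 2.755, 0.001]
ft_force: [1.5, -0.4, 0.6]
gripper_width: 0.699
t 12.35 p [0.4472 0.1678 0.1704] x [-0.539 -0.842 -0.001] z [ 0.001  0.001 -1.   ] F [ 1.5 -0.4  0.6] g 0.699
```

View pics/w8.png

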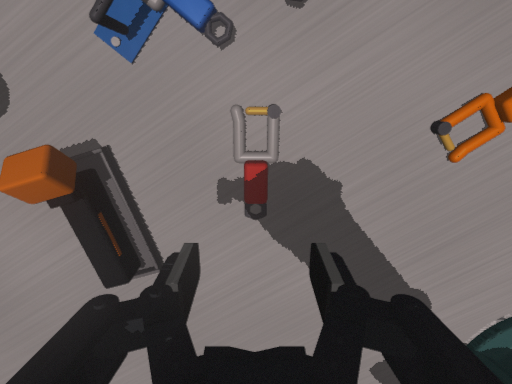

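Red hook: gate (256,110), ring (256,210), unmoved. The dock and scanner are visible at left, clear of the fingers.

```bash
python3 -c "
from h import *
o,y=hook('w8',(256,110),(256,210))
need([*o,.018],y)"
```

```text
len 0.1058 o [0.4452 0.167 ] yaw -32.5
t 12.4 p [0.4484 0.1669 0.1704] x [-0.541 -0.841 -0.001] z [ 0.002  0.    -1.   ] F [ 0.8 -0.  -0.7] g 0.7
shift [  1.9   2.9 152.4] twist -0.24
```

```bash
python3 -m creep '[[0.6,[2,2,50],0],[0.6,[2,2,100],0],[0.6,[2,2,135],0],[0.6,[2,2,147],0],[0.6,[2,2,152],0]]' 60 
python3 -m creep '[[0.6,[0,0,0],0],[0,[0,0,0],0],[0,[0,0,0],0],[0,[0,0,0],0],[0,[0,0,0],0]]' 60
python3 -m creep '[[0,[0,0,0],0],[0,[0,0,0],0],[0,[0,0,-5],0],[0,[0,0,-30],0],[0,[0,0,-70],0]]' 60
python3 -c "
from h import *
need(leg_target([.643,-.093],-21.4,.115,.002,.09),-21.4)"
```

```text
t: 12.9
eef_pos: [0.4459, 0.165, 0.0169]
tcp_rot: [1.5, -2.759, 0.0]
ft_force: [0.3, -0.3, 0.2]
gripper_width: 0.6
t: 13.4
eef_pos: [0.4461, 0.1667, 0.0195]
tcp_rot: [-1.503, 2.755, -0.001]
ft_force: [0.2, -0.1, 6.0]
gripper_width: 0.263
t: 13.9
eef_pos: [0.4436, 0.1661, 0.0879]
tcp_rot: [1.502, -2.755, -0.001]
ft_force: [0.4, 0.3, -1.1]
gripper_width: 0.263
t 13.9 p [0.4436 0.1661 0.0879] x [-0.541 -0.841  0.003] z [-0.004 -0.001 -1.   ] F [ 0.4  0.3 -1.1] g 0.263
shift [ 134.5 -195.6   -2.3] twist -11.38
```

```bash
python3 -m creep '[[0,[27,-39,0],0],[0,[54,-78,0],-4],[0,[81,-118,0],-8],[0,[108,-157,0],-11.4],[0,[134.5,-196,0],-11.4]]' 
python3 -m creep '[[0,[0,0,0],0],[0,[0,0,25],0],[0,[0,0,45],0],[0,[0,0,52],0],[0,[0,0,52],0]]' 
python3 -c "
from h import *
st();snap('wrist','w9')"
```

```text
t: 14.4
eef_pos: [0.5372, -0.0545, 0.0887]
tcp_rot: [-1.772, 2.593, -0.0]
ft_force: [0.9, 0.1, -2.3]
gripper_width: 0.261
t: 14.9
eef_pos: [0.536, -0.0525, 0.0354]
tcp_rot: [1.77, -2.593, -0.002]
ft_force: [-0.3, 0.6, -0.6]
gripper_width: 0.263
t 14.9 p [ 0.536  -0.0525  0.0354] x [-0.364 -0.931  0.001] z [-0.002  0.    -1.   ] F [-0.3  0.6 -0.6] g 0.263
```

View pics/w9.png

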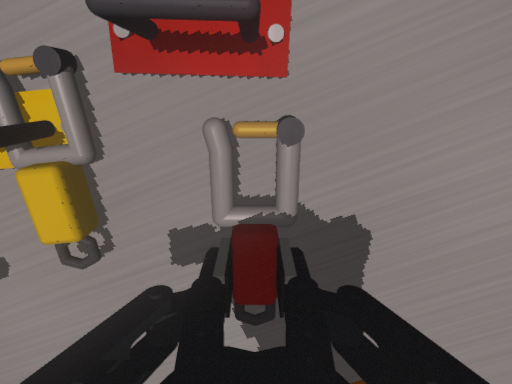

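Red plate near edge (113,72.5)–(289,77), right leg foot ≈(250,35). Arm tips (213,128)/(290,130).

```bash
python3 -c "
from h import *
R_,L_,w=plate('w9',(113,72.5),(289,77)); print(pix('w9',[(250,35)],.003))
held('w9',(213,128),(290,130),.0165)
need(leg_target(R_,w,.038,.002,.036),w)"
```

```text
w 0.0914 yaw -22.7 C [ 0.6519 -0.0691] R [ 0.6423 -0.0921] L [ 0.6616 -0.046 ]
[[ 0.64136321 -0.09175634  0.003     ]]
t 14.95 p [ 0.5366 -0.0526  0.036 ] x [-0.364 -0.931  0.   ] z [-0.001 -0.    -1.   ] F [-0.2  0.2 -1.4] g 0.266
mid of arm tips in tool mm [ -0.9 -68.2  11.5] gap 0.0369
t 14.95 p [ 0.5366 -0.0526  0.036 ] x [-0.364 -0.931  0.   ] z [-0.001 -0.    -1.   ] F [-0.2  0.2 -1.4] g 0.266
shift [ -0.6 -74.7  -0. ] twist 1.36
```

```bash
python3 -m creep '[[0,[0.4,-10,0],1.4],[0,[0.4,-20,0],1.4],[0,[0.4,-31,0],1.4],[0,[0.4,-42,0],1.4],[0,[0.4,-53,0],1.4]]' 
python3 -m creep '[[0,[0,-8,0],0],[0,[0,-15,0],0],[0,[0,-23,0],0],[0,[0,-23,0],0],[0,[0,-23,0],0]]' 
python3 -c "
from h import *
st();snap('wrist','w10')"
```

```text
t: 15.45
eef_pos: [0.5838, -0.0717, 0.0353]
tcp_rot: [1.737, -2.612, -0.009]
ft_force: [-5.6, 3.1, -2.0]
gripper_width: 0.266
t: 15.95
eef_pos: [0.6087, -0.0816, 0.0361]
tcp_rot: [-1.738, 2.615, -0.002]
ft_force: [-0.8, -0.5, -2.0]
gripper_width: 0.264
t 15.95 p [ 0.6087 -0.0816  0.0361] x [-0.387 -0.922 -0.001] z [ 0.002 -0.    -1.   ] F [-0.8 -0.5 -2. ] g 0.264
```

View pics/w10.png

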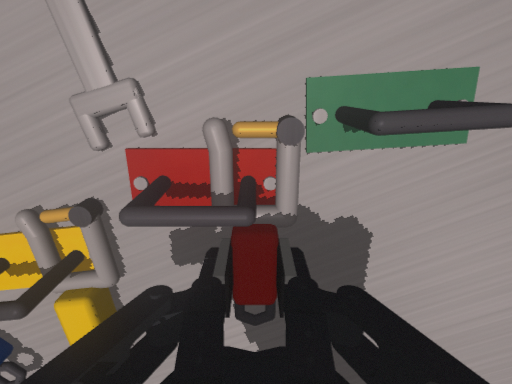

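The red leg is inside and the gate is shut. I lower, release, and work out the dock and label poses from pictures already viewed.

```bash
python3 -m creep '[[0,[0,0,7],0],[0,[0,0,14],0],[0,[0,0,14],0],[0.5,[0,0,14],0],[0.5,[0,0,14],0]]' 
python3 -m creep '[[0.5,[0,0,0],0],[0.5,[0,0,-10],0],[0.6,[0,0,-40],0],[0.8,[0,0,-80],0],[1,[0,0,-130],0]]' 
python3 - <<'E'
from h import *
f=lambda l: np.array(l)/7+[125,170]-0.4
D=pix('top0',f([(50,465),(195,508),(300,160)]),.016)[:,:2]; print('dock',D.round(3))
d=D[2]-D[1]; yaw=np.degrees(np.arctan2(d[1],d[0])); print('yaw',yaw,'L',np.linalg.norm(d),'W',np.linalg.norm(D[0]-D[1]),'C',((D[0]+D[2])/2).round(4))
H=pix('top0',f([(60,440),(135,210),(195,215),(125,465)]),.042)[:,:2]; print('handle',H.round(3),[np.degrees(np.arctan2(*(b-a)[::-1])).round(1) for a,b in((H[0],H[1]),(H[3],H[2]))])
g=lambda l: np.array(l)/7+[350-50,170]-0.4
def lab(fn,P):
    z=[.053,.053,.019,.019]; L=pix(fn,P,z)[:,:2]; y=L[0]+L[3]-L[1]-L[2]; yaw=np.degrees(np.arctan2(y[1],y[0]))-90
    print(fn,L.round(3).tolist(),'C',L.mean(0).round(4),'yaw',yaw.round(1),'w',np.linalg.norm(y)/2)
lab('w1',[(391,88),(468,97),(443,145),(374,136)])
lab('top0',g([(480,148),(642,122),(635,222),(472,250)]))
need([.47,.29,.2],-17)
E
```

```text
t: 16.5
eef_pos: [0.6074, -0.0815, 0.0215]
tcp_rot: [-1.739, 2.616, -0.0]
ft_force: [-0.2, 0.0, -0.7]
gripper_width: 0.495
t: 17.0
eef_pos: [0.606, -0.0814, 0.1523]
tcp_rot: [1.737, -2.614, -0.003]
ft_force: [0.5, 0.1, 0.4]
gripper_width: 0.914
dock [[0.429 0.374]
 [0.41  0.314]
 [0.552 0.275]]
yaw -15.405831244317252 L 0.14633267642012165 W 0.06213801630770725 C [0.4902 0.3246]
handle [[0.437 0.36 ]
 [0.528 0.334]
 [0.525 0.31 ]
 [0.427 0.334]] [np.float64(-16.2), np.float64(-13.9)]
w1 [[0.547, -0.279], [0.558, -0.344], [0.516, -0.366], [0.505, -0.295]] C [ 0.5315 -0.321 ] yaw 8.8 w 0.06871334413372986
top0 [[0.537, -0.287], [0.546, -0.351], [0.512, -0.357], [0.502, -0.291]] C [ 0.524  -0.3214] yaw 8.3 w 0.06544739234333867
t 17.0 p [ 0.606  -0.0814  0.1523] x [-0.388 -0.922  0.001] z [-0.003  0.    -1.   ] F [0.5 0.1 0.4] g 0.914
shift [-289.6  269.4  -47.2] twist -5.8
```

```bash
python3 -m creep '[[1,[-10,0,-45],0],[1,[-55,10,-50],0],[1,[-100,30,-50],0],[1,[-140,60,-50],-4],[1,[-170,100,-50],-7]]' 
python3 -m creep '[[1,[-30,36,0],0],[1,[-60,72,0],0],[1,[-90,108,0],0],[1,[-105,140,0],0],[1,[-117,155,0],0]]' 
python3 -m creep '[[1,[0,0,0],0],[1,[0,0,0],0]]' 
python3 -c "
from h import *
need([.485,.323,.2],-15.5);snap('wrist','w11')
print(pix('top0',[(148,157)],0.0),pix('top0',[(120,131)],.17))"
```

```text
t: 17.5
eef_pos: [0.5825, 0.117, 0.203]
tcp_rot: [-1.897, 2.499, -0.002]
ft_force: [0.3, 1.1, -0.0]
gripper_width: 0.996
t: 18.0
eef_pos: [0.4602, 0.2712, 0.2021]
tcp_rot: [1.9, -2.5, -0.003]
ft_force: [-0.3, -1.7, -0.2]
gripper_width: 1.0
t: 18.2
eef_pos: [0.464, 0.2685, 0.2024]
tcp_rot: [-1.895, 2.504, -0.001]
ft_force: [0.2, -0.5, -1.0]
gripper_width: 0.998
t 18.2 p [0.464  0.2685 0.2024] x [-0.272 -0.962 -0.   ] z [ 0.001  0.    -1.   ] F [ 0.2 -0.5 -1. ] g 0.998
shift [-58.1  -5.4   2.4] twist -0.26
[[0.66304736 0.3409442  0.        ]] [[0.68202646 0.35433007 0.17      ]]
```

View pics/w11.png

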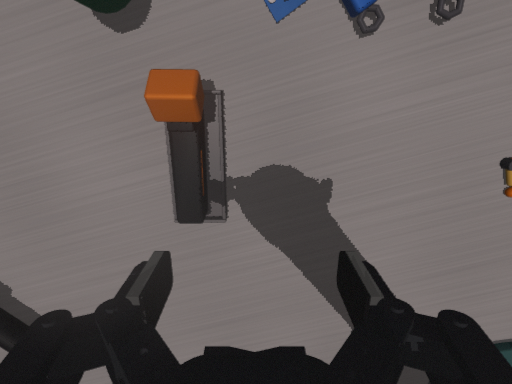

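Scanner handle top runs (178,221)/(205,221) up to (170,125)/(198,125). Dock right wall runs (226,220) to (222,90).

```bash
python3 - <<'E'
from h import *
H=pix('w11',[(178,221),(205,221),(170,125),(198,125)],.042)[:,:2]; D=pix('w11',[(226,221),(222,90),(174,221)],.016)[:,:2]
an=lambda a,b: np.degrees(np.arctan2(*(b-a)[::-1])).round(1)
print(H.round(4).tolist(),an(H[0],H[2]),an(H[1],H[3]),np.linalg.norm(H[0]-H[1])); print(D.round(4).tolist(),an(D[0],D[1]),np.linalg.norm(D[0]-D[1]),np.linalg.norm(D[0]-D[2]))
yaw=np.radians(-15.5);x=np.array([np.cos(yaw),np.sin(yaw)]);y=np.array([-x[1],x[0]])
o=(H[0]+H[1])/2+.062*x; print('origin handle',o.round(4)); print('dock C',(D[0]+.075*x+.031*y).round(4))
need([*o,.034],-15.5)
E
```

```text
[[0.44, 0.3617], [0.432, 0.3333], [0.5389, 0.3328], [0.5315, 0.3064]] -16.3 -15.1 0.029584204809511065
[[0.4149, 0.317], [0.5568, 0.2764], [0.4318, 0.3767]] -16.0 0.14752959555278725 0.06205652582850634
origin handle [0.4957 0.3309]
dock C [0.4955 0.3268]
t 18.25 p [0.4646 0.2677 0.2023] x [-0.274 -0.962 -0.   ] z [ 0.001 -0.    -1.   ] F [0.4 0.3 0.4] g 0.999
shift [-69.3 -12.4 168.3] twist -0.38
```

```bash
python3 -m creep '[[0.8,[-40,-6,0],0],[0.8,[-69,-11.5,0],0],[0.8,[-69,-11.5,0],0],[0.8,[-69,-11.5,45],0],[0.8,[-69,-11.5,80],0]]' 80
python3 -c "
from h import *
need([.4945,.3302,.034],-15.7)"
```

```text
t: 18.75
eef_pos: [0.4953, 0.3302, 0.1213]
tcp_rot: [-1.891, 2.507, -0.002]
ft_force: [-0.2, -0.2, 0.1]
gripper_width: 0.803
t 18.75 p [0.4953 0.3302 0.1213] x [-0.275 -0.961 -0.001] z [ 0.002  0.    -1.   ] F [-0.2 -0.2  0.1] g 0.803
shift [ 0.3  0.9 87.3] twist -0.26
```

```bash
python3 -m creep '[[0.8,[0,0.5,40],0],[0.8,[0,0.5,65],0],[0.8,[0,0.5,80],0],[0.8,[0,0.5,87],0],[0.8,[0,0.5,87],0]]' 80
python3 -m creep '[[0.5,[0,0,0],0],[0.3,[0,0,0],0],[0.2,[0,0,0],0],[0,[0,0,0],0],[0,[0,0,0],0]]' 80
python3 -m creep '[[0,[0,0,0],0],[0,[0,0,0],0],[0,[0,0,0],0],[0,[0,0,0],0],[0,[0,0,0],0]]' 80
python3 -c "
from h import *
st()"
```

```text
t: 19.25
eef_pos: [0.4937, 0.3312, 0.0346]
tcp_rot: [1.893, -2.507, 0.001]
ft_force: [0.5, 0.3, -0.6]
gripper_width: 0.798
t: 19.75
eef_pos: [0.4939, 0.3329, 0.0364]
tcp_rot: [-1.893, 2.504, 0.0]
ft_force: [-0.3, 0.5, 5.5]
gripper_width: 0.329
t: 20.25
eef_pos: [0.4939, 0.3329, 0.0364]
tcp_rot: [-1.894, 2.503, 0.0]
ft_force: [-0.2, 0.5, 5.0]
gripper_width: 0.329
t 20.25 p [0.4939 0.3329 0.0364] x [-0.272 -0.962 -0.002] z [ 0.002  0.002 -1.   ] F [-0.2  0.5  5. ] g 0.329
```

Gripped (28 mm). Next: lift and carry towards the stand, keeping clear of the can.

```bash
python3 -m creep '[[0,[0,0,-15],0],[0,[0,0,-50],0],[0,[0,0,-95],0],[0,[0,0,-140],0],[0,[0,0,-185],0]]' 80
python3 -m creep '[[0,[45,0,0],0],[0,[90,0,0],0],[0,[135,0,0],0],[0,[180,0,0],-6],[0,[225,-10,0],-12]]'
python3 -m creep '[[0,[45,5,0],-6],[0,[90,10,0],-12],[0,[135,15,0],-12],[0,[180,20,0],-12],[0,[225,25,0],-12]]'
python3 -m creep '[[0,[0,0,0],0],[0,[0,0,0],0]]'
python3 - <<'E'
from h import *
need([.43,-.19,.22],8.5); d=snap('wrist','w12'); snap('top','top1')
for fn in ['w1','w12','top0']:
    im=cv2.imread(f'pics/{fn}.png'); h=cv2.cvtColor(im,cv2.COLOR_BGR2HSV); b=im[:,:,0].astype(int);r=im[:,:,2].astype(int)
    q=proj(fn,[.528,-.321,.036])[0]; print(fn,q.round(0),'px',im[int(q[1])%384-1,int(q[0])%512-1] if 0<q[0]<512 and 0<q[1]<384 else None)
E
```

```text
t: 20.75
eef_pos: [0.4923, 0.3316, 0.2223]
tcp_rot: [1.895, -2.505, -0.0]
ft_force: [0.0, 0.1, -2.6]
gripper_width: 0.328
t: 21.25
eef_pos: [0.4387, 0.1114, 0.2204]
tcp_rot: [2.153, -2.286, -0.002]
ft_force: [0.7, -1.0, -2.6]
gripper_width: 0.326
t: 21.75
eef_pos: [0.4005, -0.1116, 0.2207]
tcp_rot: [-2.374, 2.056, -0.001]
ft_force: [0.9, -0.5, -2.2]
gripper_width: 0.328
t: 21.95
eef_pos: [0.4008, -0.1112, 0.2205]
tcp_rot: [-2.37, 2.061, -0.0]
ft_force: [0.5, 0.4, -2.1]
gripper_width: 0.329
t 21.95 p [ 0.4008 -0.1112  0.2205] x [ 0.139 -0.99  -0.   ] z [ 0.001  0.    -1.   ] F [ 0.5  0.4 -2.1] g 0.329
shift [ 82.1 -18.    0.5] twist -0.53
w1 [417. 122.] px [84 93 99]
w12 [476.  79.] px [77 86 90]
top0 [379. 195.] px [71 80 81]
```

```bash
python3 -m creep '[[0,[30,-8,0],0],[0,[45,-15,0],0],[0,[45,-15,0],0],[0,[45,-15,0],0],[0,[45,-15,0],0]]'
cat > lab.py <<'E'
from h import *
import sys
def corners(fn,c0=(.528,-.321,.036)):
    im=cv2.imread(f'pics/{fn}.png'); q=proj(fn,c0)[0].astype(int); r=45 if fn[0]=='w' else 22
    u0,v0=max(q[0]-r*3//2,0),max(q[1]-r,0); c=im[v0:q[1]+r,u0:q[0]+r*3//2].astype(int)
    m=((c[:,:,2]-c[:,:,0]>8)&(c[:,:,1]>110)).astype(np.uint8); m=cv2.morphologyEx(m,cv2.MORPH_CLOSE,np.ones((9,9)) if fn[0]=='w' else np.ones((5,5)))
    ct=max(cv2.findContours(m,0,cv2.CHAIN_APPROX_NONE)[0],key=cv2.contourArea); hull=cv2.convexHull(ct)
    for e in np.arange(.02,.15,.005):
        p=cv2.approxPolyDP(hull,e*cv2.arcLength(hull,True),True)
        if len(p)<=4: break
    p=p[:,0]+[u0,v0]; print(fn,q,'area',cv2.contourArea(ct),p.tolist()); return p.astype(float)
def pose(fn,p):
    d=np.load(f'pics/{fn}.npz'); K,T=d['K'],d['T']
    best=None
    s=np.array([.024,.032]); obj=np.array([[0,s[1],s[0]],[0,-s[1],s[0]],[0,-s[1],-s[0]],[0,s[1],-s[0]]]) # label frame: x out,y,z up-slope
    from scipy.optimize import least_squares
    def P(v):
        x,y,a=v; Rm=R.from_euler('z',a).as_matrix(); n=Rm@[-.7071,0,.7071]; up=Rm@[.7071,0,.7071]; yy=Rm@[0,1,0]
        return np.array([x,y,.036])+obj[:,1:2]*yy+obj[:,2:]*up
    c=p.mean(0)
    for k in range(4):
        for f in (1,-1):
            pp=np.roll(p[::f],k,axis=0); r=least_squares(lambda v:(proj(fn,P(v))-pp).ravel(),[.528,-.321,.15])
            if best is None or r.cost<best.cost: best=r
    print(fn,'label xy',best.x[:2].round(4),'yaw',np.degrees(best.x[2]).round(1),'rms px',np.sqrt(best.cost*2/8).round(2))
if __name__=='__main__':
    for fn in sys.argv[1:]:
        p=corners(fn)
        if len(p)==4: pose(fn,p)
E
python3 - <<'E'
from h import *
st(); snap('wrist','w13')
E
python3 lab.py w1 w13 top0
```

```text
t: 22.55
eef_pos: [0.4222, -0.1506, 0.2195]
tcp_rot: [2.377, -2.053, -0.003]
ft_force: [0.1, 0.5, -1.6]
gripper_width: 0.329
t 22.55 p [ 0.4222 -0.1506  0.2195] x [ 0.145 -0.989 -0.001] z [-0.002  0.001 -1.   ] F [ 0.1  0.5 -1.6] g 0.329
w1 [416 122] area 6011.0 [[349, 77], [482, 109], [482, 166], [349, 166]]
w1 label xy [ 0.5232 -0.3218] yaw -168.0 rms px 26.69
w13 [433  96] area 11837.0 [[499, 51], [499, 140], [366, 140], [366, 51]]
w13 label xy [ 0.5296 -0.3204] yaw -73.4 rms px 29.58
top0 [378 194] area 1783.5 [[410, 172], [410, 215], [345, 215], [345, 172]]
top0 label xy [ 0.5316 -0.3172] yaw -1.6 rms px 17.99
```

```bash
python3 - <<'E'
from h import *; from lab import pose
pose('w1',np.array([(391,88),(468,97),(443,145),(374,136)],float))
pose('top0',np.array([(480,148),(642,122),(635,222),(472,250)])/7+[300,170]-.4)
for fn,(u,v) in dict(w1=(418,117),w13=(435,94)).items():
    im=cv2.imread(f'pics/{fn}.png')
    for uu in range(u-48,u+60,4): print(uu,im[v,uu].tolist(),end=' ')
    print()
E
```

```text
w1 label xy [ 0.5324 -0.3198] yaw 12.4 rms px 5.8
top0 label xy [ 0.524  -0.3214] yaw 8.3 rms px 0.3
370 [50, 49, 49] 374 [49, 50, 49] 378 [70, 70, 70] 382 [69, 69, 69] 386 [86, 96, 102] 390 [98, 110, 116] 394 [100, 112, 119] 398 [16, 17, 18] 402 [45, 49, 52] 406 [93, 105, 111] 410 [16, 20, 18] 414 [85, 94, 100] 418 [89, 100, 105] 422 [71, 79, 84] 426 [14, 13, 14] 430 [83, 92, 98] 434 [91, 103, 109] 438 [13, 14, 14] 442 [88, 98, 104] 446 [70, 78, 81] 450 [40, 45, 49] 454 [14, 14, 11] 458 [88, 98, 104] 462 [101, 112, 119] 466 [67, 66, 67] 470 [78, 77, 79] 474 [113, 114, 122] 
387 [55, 55, 55] 391 [57, 56, 57] 395 [53, 53, 52] 399 [77, 77, 77] 403 [78, 77, 76] 407 [110, 123, 130] 411 [109, 122, 129] 415 [21, 21, 23] 419 [70, 78, 82] 423 [93, 104, 111] 427 [43, 48, 51] 431 [48, 53, 56] 435 [44, 49, 50] 439 [16, 17, 18] 443 [36, 38, 42] 447 [14, 15, 16] 451 [87, 97, 102] 455 [75, 84, 88] 459 [85, 95, 100] 463 [35, 39, 41] 467 [113, 126, 134] 471 [76, 75, 76] 475 [109, 108, 115] 479 [127, 129, 138] 483 [127, 127, 136] 487 [128, 129, 138] 491 [129, 130, 140]
```

```bash
sed -i 's/m=((c.*astype(np.uint8);/m=((c[:,:,1]-c[:,:,0]>6)\&(c[:,:,2]-c[:,:,1]<12)\&(c[:,:,1]>60)).astype(np.uint8);/' lab.py
python3 lab.py w1 w13 top0 top1
```

```text
w1 [416 122] area 2514.5 [[373, 135], [398, 101], [470, 111], [434, 143]]
w1 label xy [ 0.527  -0.3226] yaw 8.3 rms px 0.43
w13 [433  96] area 2133.5 [[481, 80], [450, 114], [394, 113], [415, 79]]
w13 label xy [ 0.5271 -0.3223] yaw 7.5 rms px 0.61
top0 [378 194] area 297.5 [[396, 188], [389, 201], [368, 204], [368, 191]]
top0 label xy [ 0.5242 -0.3243] yaw 4.0 rms px 1.42
top1 [378 194] area 303.5 [[391, 187], [389, 201], [367, 203], [368, 191]]
top1 label xy [ 0.5257 -0.3203] yaw 6.7 rms px 0.51
```

```bash
python3 - <<'E'
from h import *
im=cv2.imread('pics/w13.png'); h=cv2.cvtColor(im,cv2.COLOR_BGR2HSV)
m=((h[:,:,0]<18)&(h[:,:,1]>120)&(h[:,:,2]>60)).astype(np.uint8); n,l,s,c=cv2.connectedComponentsWithStats(m); 
for i in np.argsort(-s[1:,4])[:4]+1: print(s[i],c[i].round(1))
i=np.argmax(s[1:,4])+1; mm=l==i
for v in range(s[i][1],s[i][1]+s[i][3],max(1,s[i][3]//12)): 
    u=np.where(mm[v])[0]; print(v,u.min(),u.max(),end=' | ')
p,Rt=st(); o=p-Rt[:,1]*.0023-np.array([0,0,.0324]); F=-Rt[:,1]; Y=-Rt[:,0]; Z=-Rt[:,2]
f=lambda x,y,z:o+x*F+y*Y+z*Z
print(); print(proj('w13',[f(x,y,z) for x,y,z in [(.097,.02,.081),(.097,-.02,.081),(.049,.02,.081),(.049,-.02,.081),(.0,.015,.038)]]).round(1).tolist())
a=np.radians(8); fw=np.array([np.cos(a),np.sin(a)]); t=np.array([.527,-.3222])-.1557*fw-.0023*fw; print('tcp target',t)
need([*t,.0941],8)
E
```

```text
[  138    69   189   139 17615] [248.6 135.7]
[143 181   2   5   6] [143.8 183.2]
[142 192   3   4   6] [143.3 193.3]
[210   0   3   3   4] [211.    0.8]
69 203 231 | 80 193 318 | 91 191 320 | 102 189 321 | 113 188 323 | 124 186 324 | 135 185 325 | 146 185 326 | 157 189 322 | 168 193 317 | 179 145 313 | 190 175 309 | 201 138 214 | t 22.6 p [ 0.4222 -0.1508  0.2196] x [ 0.145 -0.989 -0.001] z [-0.001  0.001 -1.   ] F [ 0.3  0.2 -2.6] g 0.328

[[172.9, 34.4], [331.4, 34.4], [187.2, 210.3], [317.8, 210.3], [223.2, 267.4]]
tcp target [ 0.37053765 -0.34418935]
t 22.6 p [ 0.4222 -0.1508  0.2196] x [ 0.145 -0.989 -0.001] z [-0.001  0.001 -1.   ] F [ 0.3  0.2 -2.6] g 0.328
shift [184.   79.1 125.4] twist 0.35
```

```bash
cat > head.py <<'E'
from h import *
from scipy.optimize import least_squares
p,Rt=st(); F=-Rt[:,1]; Y=-Rt[:,0]; Z=-Rt[:,2]
def pred(v,fn='w13'):
    dx,pit,w=v[0],v[1],v[2]; c,s=np.cos(pit),np.sin(pit)
    out=[]
    for x,z in [(.097,.057),(.073,.081)]:
        X=x; H=z-.0324+0.0; # relative to TCP, pitch about TCP
        xx=c*(X+dx)-s*H; zz=s*(X+dx)+c*H
        out+=[p+xx*F+w*Y+zz*Z, p+xx*F-w*Y+zz*Z]
    return proj(fn,out)
print(pred([.0023,0,.02]).round(1).tolist())
ob=np.array([(194,73),(317,73),(184.5,147),(326,147)])
for pit in [0,.03,.06,.09,.12]:
    r=least_squares(lambda q:(pred([q[0],pit,q[1]])-ob).ravel(),[.002,.02]); print(pit,r.x.round(4),np.sqrt(r.cost/4).round(2))
E
python3 head.py; python3 - <<'E'
from h import *
im=cv2.imread('pics/w13.png')
for v in list(range(64,84,2))+list(range(138,160,2))+list(range(190,215,3)): print(v,[im[v,u].tolist() for u in (215,255,300)])
E
```

```text
t 22.6 p [ 0.4222 -0.1508  0.2196] x [ 0.145 -0.989 -0.001] z [-0.001  0.001 -1.   ] F [ 0.3  0.2 -2.6] g 0.328
[[191.9, 47.8], [313.1, 47.8], [180.6, 131.0], [323.8, 131.0]]
0 [-0.0037  0.0204] 4.37
0.03 [-0.0024  0.0199] 5.82
0.06 [-0.0011  0.0194] 7.41
0.09 [0.0003 0.0189] 9.12
0.12 [0.0018 0.0183] 10.95
64 [[123, 126, 136], [123, 125, 135], [131, 133, 143]]
66 [[123, 125, 136], [123, 125, 135], [129, 131, 140]]
68 [[110, 113, 126], [119, 122, 136], [122, 126, 138]]
70 [[37, 67, 123], [34, 68, 125], [36, 68, 124]]
72 [[36, 84, 164], [35, 85, 162], [35, 83, 160]]
74 [[38, 85, 164], [34, 84, 164], [34, 84, 164]]
76 [[34, 84, 164], [32, 83, 164], [36, 85, 164]]
78 [[34, 83, 164], [32, 84, 165], [34, 84, 165]]
80 [[36, 84, 165], [32, 84, 166], [32, 83, 165]]
82 [[33, 84, 164], [27, 82, 164], [34, 84, 166]]
138 [[28, 89, 176], [19, 89, 176], [26, 89, 176]]
140 [[30, 94, 183], [24, 92, 182], [28, 93, 181]]
142 [[31, 97, 188], [26, 96, 188], [33, 97, 187]]
144 [[34, 101, 194], [28, 100, 193], [32, 98, 192]]
146 [[36, 104, 198], [31, 103, 198], [34, 102, 198]]
148 [[34, 98, 187], [30, 98, 188], [32, 98, 189]]
150 [[32, 91, 175], [27, 91, 176], [33, 92, 177]]
152 [[30, 83, 162], [23, 83, 163], [29, 85, 164]]
154 [[27, 76, 149], [17, 76, 150], [25, 77, 152]]
156 [[22, 73, 143], [19, 72, 145], [24, 73, 144]]
158 [[25, 74, 144], [15, 71, 144], [25, 73, 144]]
190 [[26, 70, 137], [19, 68, 135], [27, 70, 133]]
193 [[29, 55, 99], [25, 65, 126], [33, 72, 135]]
196 [[34, 43, 64], [33, 37, 48], [66, 69, 74]]
199 [[35, 43, 63], [34, 35, 47], [65, 67, 73]]
202 [[75, 78, 90], [31, 32, 42], [67, 68, 75]]
205 [[127, 129, 139], [33, 34, 45], [66, 67, 72]]
208 [[127, 129, 139], [32, 34, 42], [64, 64, 70]]
211 [[125, 127, 137], [38, 39, 46], [67, 68, 73]]
214 [[125, 126, 136], [38, 39, 46], [66, 67, 72]]
```

```bash
cat >> head.py <<'E'
print('---')
def vs(dx,pit,d):
    c,s=np.cos(pit),np.sin(pit); o=[]
    for x,z in [(.097-d,.057),(.073,.081-d),(.049+d,.057)]:
        X=x+dx; H=z-.0324; o.append(p+(c*X-s*H)*F+(s*X+c*H)*Z)
    return proj('w13',o)[:,1]
for d in (0,.002,.004):
    r=least_squares(lambda q:vs(q[0],q[1],d)-[69,147,193.5],[0,0]); print(d,r.x.round(4),r.fun.round(1))
E
python3 head.py | sed -n '/---/,$p'
```

```text
---
0 [-0.0044 -0.0466] [-1.5 -1.8  4.5]
0.002 [-0.002   0.0099] [ 0.2  0.2 -0.6]
0.004 [0.0009 0.0739] [ 1.9  2.2 -5.7]
```

Head fit: no pitch in the hand (0.6°), origin within ~2 mm of the TCP. Label at (.527, −.322), yaw 8°, agreeing across two pictures. Next: move to the scan pose and hold.

```bash
python3 -m creep '[[0,[45,18,0],0],[0,[90,37,0],0],[0,[135,56,0],0],[0,[165,70,0],0],[0,[184,76,0],0.3]]'
python3 -m creep '[[0,[0,0,30],0],[0,[0,0,70],0],[0,[0,0,105],0],[0,[0,0,120],0],[0,[0,0,125.5],0]]'
python3 -m creep '[[0,[0,0,0],0],[0,[0,0,0],0],[0,[0,0,0],0]]'
python3 -c "
from h import *
need([.3738,-.3437,.0941],8); snap('scene','s1'); snap('wrist','w14')"
```

```text
t: 23.1
eef_pos: [0.3721, -0.3476, 0.2199]
tcp_rot: [2.365, -2.066, 0.0]
ft_force: [0.7, 0.1, -1.6]
gripper_width: 0.326
t: 23.6
eef_pos: [0.3732, -0.3435, 0.0925]
tcp_rot: [-2.37, 2.061, 0.007]
ft_force: [0.3, -0.6, -2.2]
gripper_width: 0.333
t: 23.9
eef_pos: [0.3747, -0.3458, 0.0955]
tcp_rot: [-2.37, 2.063, -0.004]
ft_force: [-0.1, -0.6, -2.6]
gripper_width: 0.33
t 23.9 p [ 0.3747 -0.3458  0.0955] x [ 0.138 -0.99   0.002] z [ 0.002 -0.002 -1.   ] F [-0.1 -0.6 -2.6] g 0.33
shift [-2.2  0.6  1.4] twist -0.08
```

```bash
python3 -m creep '[[0,[-2,0,1.5],0],[0,[-2,0,1.5],0],[0,[-2,0,1.5],0],[0,[-2,0,1.5],0],[0,[-2,0,1.5],0]]'
for i in 1 2 3 4; do python3 -m creep '[[0,[0,0,0],0],[0,[0,0,0],0],[0,[0,0,0],0],[0,[0,0,0],0],[0,[0,0,0],0]]' | sed -n 2p; done
python3 - <<'E'
from h import *
need([.3738,-.3437,.0941],8); snap('scene','s2')
# scene-camera check: orange head centroid/bbox and label
im=cv2.imread('pics/s2.png'); h=cv2.cvtColor(im,cv2.COLOR_BGR2HSV); q=proj('s2',[.45,-.335,.12])[0]; print(q)
m=((h[:,:,0]<18)&(h[:,:,1]>120)&(h[:,:,2]>60)).astype(np.uint8); n,l,s,c=cv2.connectedComponentsWithStats(m)
for i in np.argsort(-s[1:,4])[:4]+1: print(s[i],c[i].round(1))
p,Rt=st(); F=-Rt[:,1];Y=-Rt[:,0]; o=p-[0,0,.0324]-.001*F
P=[o+x*F+y*Y+[0,0,z] for x,z in [(.097,.057),(.073,.081),(.049,.057),(.073,.033)] for y in(-.019,.019)]; pr=proj('s2',P); print('pred bbox',pr.min(0),pr.max(0))
E
```

```text
t: 24.5
eef_pos: [0.3736, -0.3434, 0.0928]
tcp_rot: [2.369, -2.063, 0.0]
ft_force: [-1.1, -0.8, -2.5]
gripper_width: 0.331
eef_pos: [0.3737, -0.3434, 0.0928]
eef_pos: [0.3737, -0.3434, 0.0928]
eef_pos: [0.3737, -0.3434, 0.0928]
eef_pos: [0.3737, -0.3434, 0.0928]
t 26.5 p [ 0.3737 -0.3434  0.0928] x [ 0.138 -0.99  -0.   ] z [-0.  0. -1.] F [ 0.2  0.  -2.1] g 0.333
shift [ 0.4 -0.1 -1.3] twist -0.09
[132.15612763 175.00691997]
[   0   21  101   38 2583] [46.8 39.1]
[   0   57   99   76 2296] [43.2 77. ]
[   0    0  104   23 1745] [47.9  9.3]
[  31   88   72   25 1089] [ 66.5 100. ]
t 26.55 p [ 0.3737 -0.3434  0.0928] x [ 0.138 -0.99  -0.   ] z [-0.  0. -1.] F [ 0.3  0.3 -2.4] g 0.328
pred bbox [123.13477382 165.35836776] [142.30329568 183.99975011]
```

```bash
python3 - <<'E'
from h import *
im=cv2.imread('pics/s2.png'); h=cv2.cvtColor(im,cv2.COLOR_BGR2HSV)
m=((h[:,:,0]>3)&(h[:,:,0]<18)&(h[:,:,1]>140)&(h[:,:,2]>60)).astype(np.uint8); m[:, :90]=0; m[:150]=0
n,l,s,c=cv2.connectedComponentsWithStats(m)
for i in np.argsort(-s[1:,4])[:4]+1: print(s[i],c[i].round(1))
need([.4939,.3329,.222],-15.8)
E
```

```text
[123 166  20  18 260] [132.3 174.1]
[212 173  31  12 232] [225.4 179.1]
[237 242   9   2  16] [240.6 242.6]
t 26.55 p [ 0.3737 -0.3434  0.0928] x [ 0.138 -0.99  -0.   ] z [-0.  0. -1.] F [ 0.3  0.3 -2.4] g 0.328
shift [-653.3 -212.1 -129.2] twist 23.71
```

Scene-camera bbox of the head (123–143, 166–184) matches the predicted scan pose within a pixel. Now I return the scanner.

```bash
python3 -m creep '[[0,[0,0,-30],0],[0,[0,0,-75],0],[0,[0,0,-115],0],[0,[-20,-10,-130],0],[0,[-60,-30,-130],0]]'
python3 -m creep '[[0,[-43,-20,0],0],[0,[-86,-40,0],0],[0,[-129,-60,0],0],[0,[-172,-80,0],0],[0,[-215,-95,0],0]]'
python3 -m creep '[[0,[-45,-8,0],0],[0,[-90,-16,0],6],[0,[-135,-24,0],12],[0,[-180,-32,0],18],[0,[-225,-40,0],23.7]]'
python3 -m creep '[[0,[0,0,0],0],[0,[0,0,0],0]]'
python3 -c "
from h import *
need([.4939,.3329,.222],-15.8)"
```

```text
t: 27.05
eef_pos: [0.3961, -0.284, 0.2261]
tcp_rot: [2.361, -2.072, 0.015]
ft_force: [1.8, -0.2, -2.3]
gripper_width: 0.327
t: 27.55
eef_pos: [0.4604, -0.0518, 0.223]
tcp_rot: [-2.369, 2.062, -0.001]
ft_force: [0.8, -0.2, -2.1]
gripper_width: 0.33
t: 28.05
eef_pos: [0.4677, 0.1763, 0.2228]
tcp_rot: [1.89, -2.509, -0.0]
ft_force: [1.8, -1.4, -3.7]
gripper_width: 0.33
t: 28.25
eef_pos: [0.4677, 0.1762, 0.2225]
tcp_rot: [1.901, -2.501, -0.0]
ft_force: [-0.7, -0.6, -2.2]
gripper_width: 0.331
t 28.25 p [0.4677 0.1762 0.2225] x [-0.268 -0.964  0.001] z [-0.001 -0.    -1.   ] F [-0.7 -0.6 -2.2] g 0.331
shift [-158.    16.7    0.4] twist 0.28
```

```bash
python3 -m creep '[[0,[-45,5,0],0],[0,[-90,10,0],0],[0,[-130,15,0],0],[0,[-155.5,16.7,0],0],[0,[-155.5,16.7,0],0]]'
python3 -m creep '[[0,[0,0,0],0],[0,[0,0,45],0],[0,[0,0,90],0],[0,[0,0,125],0],[0,[0,0,155],0]]'
python3 -m creep '[[0,[0,0,0],0],[0,[0,0,10],0],[0,[0,0,20],0],[0,[0,0,20],0],[0,[0,0,20],0]]'
python3 -c "
from h import *
need([.4939,.3329,.036],-15.8)"
```

```text
t: 28.75
eef_pos: [0.4951, 0.3324, 0.2226]
tcp_rot: [-1.899, 2.5, 0.002]
ft_force: [0.4, 0.6, -1.4]
gripper_width: 0.332
t: 29.25
eef_pos: [0.4942, 0.3248, 0.0662]
tcp_rot: [1.889, -2.506, 0.002]
ft_force: [-0.2, -0.0, -2.3]
gripper_width: 0.329
t: 29.75
eef_pos: [0.495, 0.3289, 0.0485]
tcp_rot: [-1.894, 2.505, -0.0]
ft_force: [1.1, 0.1, -2.0]
gripper_width: 0.322
t 29.75 p [0.495  0.3289 0.0485] x [-0.272 -0.962 -0.001] z [ 0.001  0.001 -1.   ] F [ 1.1  0.1 -2. ] g 0.322
shift [-3.5  2.1 12.5] twist 0.01
```

```bash
python3 -m creep '[[0,[0,0,5],0],[0,[0,0,9],0],[0,[0,0,11.5],0],[0,[0,0,11.5],0],[0,[0,0,11.5],0]]'
python3 -m creep '[[0.4,[0,0,0],0],[0.6,[0,0,0],0],[0.8,[0,0,0],0],[0.8,[0,0,0],0],[0.8,[0,0,-5],0]]'
python3 -m creep '[[0.8,[0,0,-20],0],[0.8,[0,0,-60],0],[0.8,[0,0,-105],0],[0.8,[0,0,-150],0],[0.8,[0,0,-190],0]]'
python3 -m creep '[[0.8,[45,20,0],0],[0.8,[90,60,-10],0],[0.8,[120,90,-20],0],[0.8,[120,90,-20],0],[0.8,[120,90,-20],0]]'
python3 - <<'E'
from h import *
st(); snap('top','top2'); snap('scene','s3'); snap('wrist','w15')
a=cv2.imread('pics/top2.png'); b=cv2.imread('pics/s3.png'); rs=lambda i,w,h: cv2.resize(i,(w,h),interpolation=2)
t1=rs(a[120:230,120:350],800,383); t2=np.hstack([rs(b[165:240,170:360],540,213),rs(b[140:215,330:420],260,213)])
cv2.imwrite('pics/final.png',np.vstack([t1,t2]))
E
```

```text
t: 30.25
eef_pos: [0.4944, 0.3289, 0.0365]
tcp_rot: [1.895, -2.505, -0.001]
ft_force: [-0.6, -0.8, 1.7]
gripper_width: 0.329
t: 30.75
eef_pos: [0.4942, 0.3285, 0.0409]
tcp_rot: [1.894, -2.505, -0.0]
ft_force: [-0.0, 0.1, 0.6]
gripper_width: 0.801
t: 31.25
eef_pos: [0.4947, 0.3286, 0.2339]
tcp_rot: [-1.894, 2.505, -0.0]
ft_force: [1.0, 0.0, -0.0]
gripper_width: 0.799
t: 31.75
eef_pos: [0.3743, 0.2372, 0.252]
tcp_rot: [-1.895, 2.505, 0.002]
ft_force: [0.2, -0.2, -0.5]
gripper_width: 0.8
t 31.75 p [0.3743 0.2372 0.252 ] x [-0.272 -0.962 -0.002] z [ 0.     0.002 -1.   ] F [ 0.2 -0.2 -0.5] g 0.8
```

View pics/final.png

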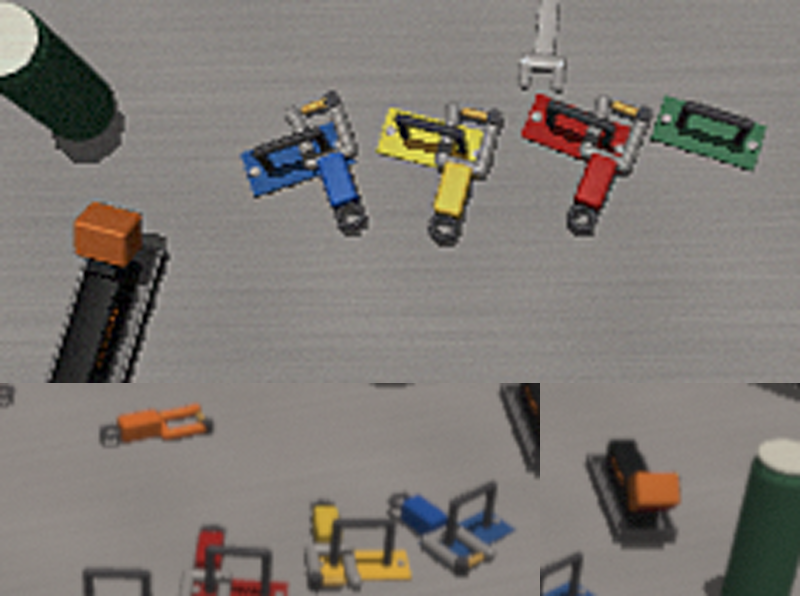

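The composite shows the blue, yellow and red hooks clipped with their gates shut. The scanner lies in its dock, and the can and wrench stand as they were. Handing in.

```bash
python3 -c "
from station import ctrl; print(ctrl.finish_job())"
```

```text
the job is handed in; nothing more can be done
None
```

The job is handed in, at about 32 s on the robot's clock. The blue, yellow and red hooks are each clipped onto the right leg of their own colour's eye. There was no green hook on the bench.

- **Hooks:** wrist pictures taken straight after each push, and the final top and scene pictures, show every leg inside and every gate shut.
- **Scan:** I held the scanner still for about 2 s at the scan pose, with TCP readings steady to about 0.1 mm. The head's outline in the scene camera matched the planned pose within a pixel. I put the aim at good to about 2–3 mm.
- **Dock:** the scanner is back in its dock, and the robot was clear of everything at the end.
- **Left alone:** I touched none of the can, wrench, bearing, or orange and pink look-alikes. The final picture didn't include the bearing or the pink one.

Two checks disagreed slightly:
- **Label position:** my first hand readings were 7–8 mm apart. Fitting the label's corners in two wrist pictures settled it to under 1 mm. The coarser top-camera fits were 1 to 4 mm from that.
- **Scanner's place in the grip:** two estimates along its length differed by about 4 mm, and I used a value between them.

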